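# Pack and lock an instrument container for transport

## Robot

A 6-joint arm with a two-finger parallel gripper is mounted at the origin on a cart in front of the work surface, level with it; the furniture and walls round the work are solid. World frame = base frame: x ahead of the robot, y to its left, z up, the work surface at z = 0. Lengths are in mm, angles in degrees, forces in N, time in s.
With the tool pointing down it reaches from about 250 to 775 mm from the base axis. Payload 8.9 kg.
Tool frame: the origin (TCP) lies midway between the tips of the shut fingers; the grasp point (between the pads) lies 19 mm behind it; z points along the fingers, y is the line along which they close (so a half turn about z gives the same grasp; the last joint's range is limited). The gripper opens to 85 mm and grips with 20 to 120 N. Pads are 22 mm wide; open, the fingers measure 114 mm over their backs; the gripper's body (76 mm by 85 mm) begins 54 mm behind the grasp point. The pads swing forward as they close: fully open they stand 13 mm farther back than shut.
Start: joints at [62.034, 16.656, -8.789, 64.555, 0, 82.019], TCP at [179.423, 493.387, 231.305] pointing down, gripper open.
Joint ranges: [-144.48, 144.48], [-52.06, 99.96], [-74.48, 78.29], [-112.23, 115.85], [-86.99, 84.42], [-180, 180]. Speed limits (degrees/s): [127.2, 127.2, 159.86, 180, 180, 180].

## Interface

Orientations are given as a 3x3 rotation matrix whose columns are the frame's x, y, z axes.
In Python, from workcell import telemetry, grab_frame, camera_params, order gives the robot as it stands.
- The arm moves only by the tool servo_tool, never from a script. Its argument "increments" is one flat list of numbers, 6 for each row, row after row: the shift along the tool's x, y, z in cm, then the turn, a rotation vector about the tool's x, y, z in degrees. A call has exactly 8 rows; each row shifts and turns the commanded pose from where the row before left it, along the tool's axes as they then stand; what a row does not reach is not made up. A row lasts 1/12 s, in which the tool goes at most 41.7 mm and 7.16 degrees, less where a joint would pass 70% of its speed; a pose out of reach is approached as far as the arm can. A call with a gripper value outside its range is refused whole. "fingers" is the finger opening in cm, from 0 to 8.54, set as the call begins (left out, the last holds). The fingers move at their own pace and stop on an object; "grip_force" is the grip in N (left out, the last holds). Time passes only in rows, so rows that do not move let the fingers close, or fill a call up. It gives the time, the measured TCP pose, the force, the opening and the grip force at its end, in the units of the state.
- telemetry.observe(): the state, without advancing time (a new reading comes with each control period).
- grab_frame(name): name is "side" or "top"; returns (picture, depth): 420x560x3 uint8, red, green, blue; 420x560 float32, mm along the optical axis (not along the pixel's ray), 0 where there is no reading.
- camera_params(name): a dict with "mtx" (3x3 intrinsics, pixels), "rvec" (rotation vector, rad) and "tvec" (3), from world to camera coordinates, as OpenCV has them. Camera axes: x right, y down, z forward; pixel columns grow to the right and rows downward; lengths in mm; the calibration is good to about 2 mm. A picture is of the moment at which its call begins. camera_params takes no time and is no camera call.
- order.finish_job(): hands the job in; it is judged then, once.
The state is a dict: "time": time; "joint_pos": joint angles; "joint_velocities": joint speeds; "tau": joint torques, N m; "tool_pos": TCP position; "tool_rot": TCP orientation; "wrist_force": force on the tool from outside, world axes, zero at the start; "wrist_torque": the same for the moment, N m; "opening": opening from 0.0 (shut) to 1.0 (fully open); "gripper_force": force on a finger pad.
Only numpy, scipy, OpenCV 4.12 (cv2) and the standard library are available. Lean on these libraries where they do the work, as an engineer would, in place of code of your own. Each camera call takes 0.05 s, during which the arm holds its last target. There are 200 camera calls.

## Task

Pack the instrument container for transport: put every black-handled elevator lying on the worktop and every indicator vial standing on the little rack into it, and swing its lid fully shut. Then slide the lock bar on its front ledge by the black grip all the way to its stop on the right, so that both claws sit over the lid's lugs, and take the retaining pin out of its parking hole at the left end of the ledge and put it down through the hole at the right end of the bar until its collar rests on the bar. Leave the hemostat, the timer and the tape roll beside the work where they are.

Things in the scene. Friction and masses are not known exactly. Their poses are not given: they have to be found in the camera images.
- container: Open-topped aluminium instrument container, fixed, 148 x 250 mm (x, y), rim 60 mm high. Origin: centre of its underside, on the worktop; x points away from the robot to the lid hinge (within 0.2 rad of straight ahead), y left, z up. Walls 4 mm; inside 140 x 242 mm, floor at z = 5 mm, 55 mm deep. A ledge 52 mm wide, 8 mm thick, top at z = 58 mm, runs along the whole front (x = -126 to -74), free below.
- park_hole (a point): Centre of the upper mouth, on the ledge's top, of the 11 mm vertical through hole near the left end of the ledge (container x = -107, y = +114 mm, z = 58 mm) where the pin is parked.
- lock_hole (a point): Centre of the upper mouth, on the ledge's top, of the 12 mm vertical through hole in the ledge near its right end (container x = -107, y = -100 mm, z = 58 mm). The bar slides over it; the bar's own hole lies above it only when the bar is at its stop.
- lid (a joint): Angle of the lid, rad: 0 fully shut, 1.57 upright, limit 1.92; starts wide open, 1.6 to 1.85. Stiff hinge: stays at any angle, takes 2 to 4 N at the free edge to move. Plate 148 x 250 x 6 mm; outer side (3 mm raised panel) faces away from the robot when open; push there near the free edge to shut it. Two lugs 24 mm wide stick out 16 mm from the free edge at container y = -60 and +60 mm.
- lid_edge (a point): Point on the outer (upper) face of the lid, mid-width, 10 mm in from its free edge: 138 mm from the hinge line, 6 mm outside the lid's underside plane. z of this point's frame points out of the lid.
- lid_hinge (a point): Middle of the lid's hinge line, which runs along container y at x = +74, z = 60 mm, in the plane of the lid's underside; it does not move. The lid swings about it.
- lock_bar (a joint): Travel of the lock bar, m: starts at 0 to 0.006 (unlocked, left), grows as it is slid right (container -y) to its end stop at 0.036 (locked). Takes about 3 N, stays where left. It runs between two rails 8 mm high. Its two claws (24 mm wide, 12 to 19 mm above the ledge) pass over the lid's lugs only if the lid is fully shut, and then hold the lid down.
- bar_grip (a point): Centre of the upright black grip on the lock bar: 14 mm along the bar, 22 mm across it, from 8 mm to 38 mm above the ledge; the point is 30 mm above the ledge. It moves with the bar, and lies at container x = -107, y = 0 mm when the bar is at its stop, y = +36 mm at 0 travel.
- bar_hole (a point): Centre of the upper mouth of the 11 mm vertical hole at the right end of the lock bar, on the bar's top face, 8 mm above the ledge (66 mm above the worktop), 100 mm to the right of the grip. It moves with the bar.
- pin: Loose steel retaining pin, standing upright at the start in the ledge's parking hole. Origin: centre of its lower tip; z runs up to its head. Shank 8 mm in diameter, 30 mm long with a chamfered tip; above it a collar 18 mm in diameter, 4 mm thick; above that a knurled round head 14 mm in diameter, from 34 to 60 mm. Mass about 60 g. Parked, its tip is 28 mm above the worktop; fully in the lock, with the collar on the bar, 36 mm.
- elevator_a: Surgical elevator, loose, lying flat on the worktop, about 80 g: a straight black grip 16 mm wide (x), 70 mm long (y) and 14 mm high, from whose +y end a thin steel shank with a small spatula blade reaches to y = 85 mm (120 mm overall), clear of the worktop. Origin: centre of the grip's underside. May be absent.
- elevator_b: Surgical elevator, loose, lying flat on the worktop, about 80 g: a straight black grip 16 mm wide (x), 70 mm long (y) and 14 mm high, from whose +y end a thin steel shank with a small spatula blade reaches to y = 85 mm (120 mm overall), clear of the worktop. Origin: centre of the grip's underside. May be absent.
- elevator_c: Surgical elevator, loose, lying flat on the worktop, about 80 g: a straight black grip 16 mm wide (x), 70 mm long (y) and 14 mm high, from whose +y end a thin steel shank with a small spatula blade reaches to y = 85 mm (120 mm overall), clear of the worktop. Origin: centre of the grip's underside. May be absent.
- rack: White block 38 x 76 x 20 mm (x, y, z), fixed, on whose flat top the vials stand. Origin: centre of its underside.
- vial_a: Indicator vial, loose, standing upright on the rack: 17 mm in diameter, 47 mm tall with its cap (the top 11 mm), about 30 g. Origin: centre of its underside. May be absent.
- vial_b: Indicator vial, loose, standing upright on the rack: 17 mm in diameter, 47 mm tall with its cap (the top 11 mm), about 30 g. Origin: centre of its underside. May be absent.
- timer: Bystander: digital timer, 68 x 62 x 22 mm, origin centre of underside.
- steri_tape_1: Bystander: cream tape roll lying flat, 91 mm across, 24 mm high, origin centre of underside.
- hemostat: Bystander: ring-handled hemostat lying flat, 78 x 141 x 7 mm, origin centre of underside; not part of the set.

How it is judged:
By the outcome, as a careful person would: the job done as asked, in the order asked, and still so for the second after the job is handed in, with the robot touching nothing.
Of elevator_a, elevator_b, elevator_c only 2 to 3 are there at a start; the rules pass over those that are not, and their reading is None.
Of vial_a, vial_b only 1 to 2 are there at a start; the rules pass over those that are not, and their reading is None.
At some moment in a run one of elevator_a, elevator_b, elevator_c may be knocked a few centimetres aside while the robot is not near it.
It also fails if it takes over 210 s, if anything falls off the work surface, if the arm or the gripper's body presses on something with over 40 N, if the wrist force passes 120 N, or if a joint passes its speed limit or range.

## Working session

There is one attempt and no reset: what is moved stays moved. The work goes in short steps, Python scripts to look and compute and a tool call to move; the robot and the scene stay as the last step left them, time stands still between calls to the robot, and variables do not carry over. Pictures are saved under pics/ and viewed, at most 14 in all, crops included, and the job is handed in when it is done.

Besides the shell and the picture viewer there is one more tool, called after ">>>" as name(argument=value, ...) on one line, values as JSON. servo_tool: Moves the arm, as the interface text tells. Its arguments: {"type":"object","properties":{"increments":{"type":"array","items":{"type":"number"}},"fingers":{"type":"number"},"grip_force":{"type":"number"}},"required":["increments"]}

```bash
ls; mkdir -p pics
cat > h.py <<'E'
import numpy as np, cv2
from workcell import telemetry, grab_frame, camera_params, order
def grab(n):
    im,d=grab_frame(n); p=camera_params(n)
    return im,d,p
def cloud(d,p):
    K=np.array(p['mtx']);R=cv2.Rodrigues(np.array(p['rvec'],float))[0];t=np.array(p['tvec'],float).reshape(3)
    v,u=np.indices(d.shape)
    c=np.stack([(u-K[0,2])/K[0,0]*d,(v-K[1,2])/K[1,1]*d,d],-1)
    w=(c-t)@R
    w[d<=0]=np.nan
    return w
def proj(pts,p):
    return cv2.projectPoints(np.array(pts,float).reshape(-1,3),np.array(p['rvec'],float),np.array(p['tvec'],float),np.array(p['mtx']),None)[0].reshape(-1,2)
E
python3 - <<'E'
from h import *
for n in ('top','side'):
    im,d,p=grab(n); w=cloud(d,p)
    np.save(f'/tmp/{n}.npy',w); cv2.imwrite(f'/tmp/{n}.png',im[...,::-1]); 
    cv2.imwrite(f'pics/{n}0.png',cv2.resize(im[...,::-1],(800,600),interpolation=cv2.INTER_CUBIC))
    R=cv2.Rodrigues(np.array(p['rvec'],float))[0];print(n,-R.T@np.array(p['tvec']).reshape(3),R[2],p['mtx'])
s=telemetry.observe();print(s)
E
```

```text
pics
top [ 325.67593797  110.13006597 1517.71449794] [ 0.17637216 -0.01943872 -0.9841316 ] [[496.27427607   0.         279.98616545]
 [  0.         496.27427607 211.64413474]
 [  0.           0.           1.        ]]
side [ 590.18265948 1027.83293687  889.27831016] [-0.02232603 -0.75775047 -0.65216238] [[486.77778669   0.         281.27110539]
 [  0.         486.77778669 209.22382583]
 [  0.           0.           1.        ]]
{'time': 0.1, 'joint_pos': array([ 6.20330454e+01,  1.66864410e+01, -8.82512684e+00,  6.45540409e+01,
       -1.37214797e-04,  8.20196599e+01]), 'joint_velocities': array([-0.04890868, -0.14075172,  0.12419002,  0.01243889,  0.04333619,
       -0.01203345]), 'tau': array([ 1.84765871e-03, -5.37973630e+01,  3.31919718e+01,  9.22197505e-03,
       -2.03478353e-04,  4.71759272e-07]), 'tool_pos': array([179.25747166, 493.05182031, 230.79354984]), 'tool_rot': array([[-9.39772457e-01,  3.41800297e-01, -5.34887989e-04],
       [ 3.41800680e-01,  9.39771925e-01, -1.01248591e-03],
       [ 1.56604730e-04, -1.13433145e-03, -9.99999344e-01]]), 'wrist_force': array([ 0.14113458, -0.05363728, -0.17692883]), 'wrist_torque': array([ 0.01660711, -0.03538733, -0.04205121]), 'gripper_force': 0.0, 'opening': 1.0063477790585442}
```

View pics/top0.png

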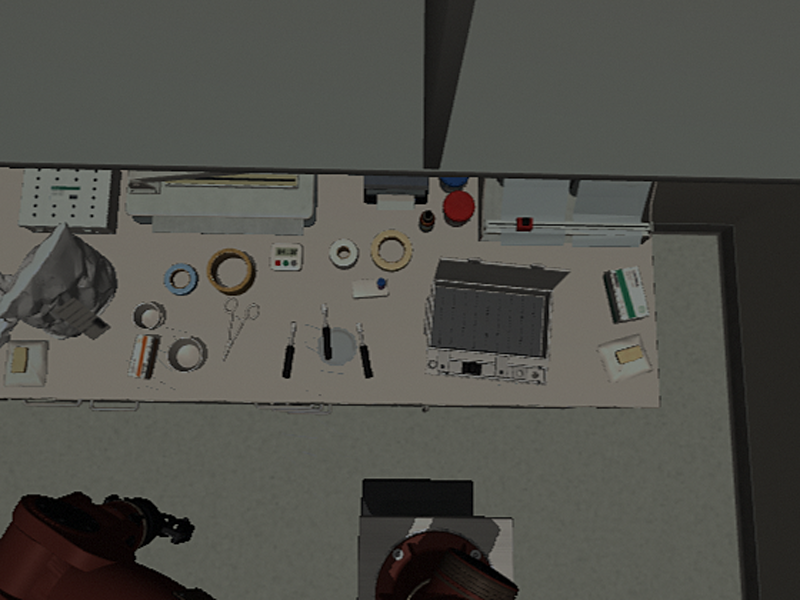

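View pics/side0.png

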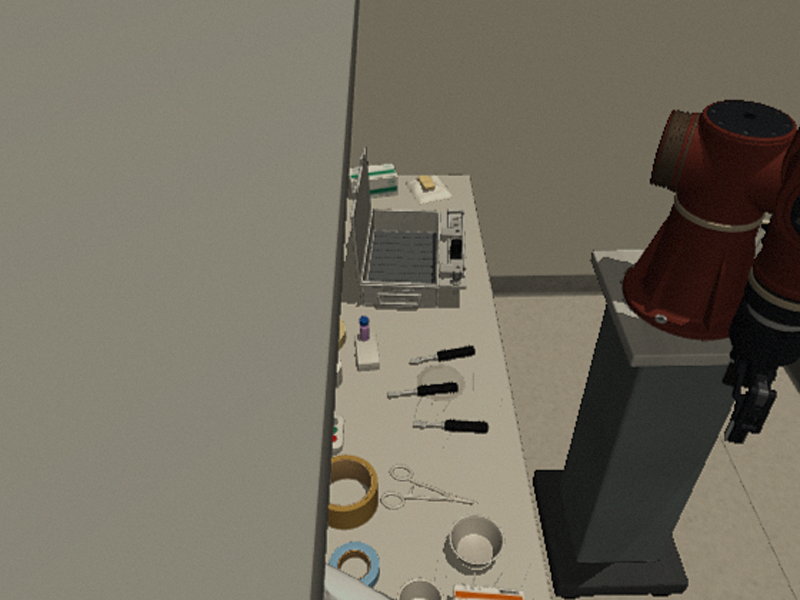

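Top view (800x600): three elevators with grips at about (289,362), (326,343) and (366,362). One vial with a blue cap stands on the rack at (381,283). The container centre is at (490,320), with the grip at (472,367) and the pin at about (432,365). In the side view an upper cabinet blocks the far part of the scene.

```bash
cat > m.py <<'E'
from h import *
im=cv2.imread('/tmp/top.png');w=np.load('/tmp/top.npy')
g=im.max(-1)
# worktop height
print('table z',[np.round(w[int(r*.7),int(c*.7)],1) for c,r in((420,360),(260,380),(600,390),(370,330))])
print('cabinet',[np.round(w[int(r*.7),int(c*.7)],0) for c,r in((300,100),(300,160),(600,160),(470,160))])
# elevators
m=((g<45)&(w[...,2]<40)&(w[...,2]>0)&(w[...,1]>50)&(w[...,1]<420)&(w[...,0]>250)&(w[...,0]<560)).astype(np.uint8)
n,l,st,c=cv2.connectedComponentsWithStats(m)
for i in range(1,n):
    if st[i,4]<40: continue
    P=w[l==i]; r=cv2.minAreaRect(P[:,:2].astype(np.float32)); print(st[i],'c',P.mean(0).round(1),'rect',np.round(r[0],1),np.round(r[1],1),round(r[2],1),'z',np.median(P[:,2]).round(1))
# vial
hsv=cv2.cvtColor(im,cv2.COLOR_BGR2HSV)
m=((hsv[...,0]>100)&(hsv[...,0]<135)&(hsv[...,1]>110)&(w[...,0]<600)&(w[...,1]>0)&(w[...,1]<300)).astype(np.uint8)
n,l,st,c=cv2.connectedComponentsWithStats(m)
for i in range(1,n):
    if st[i,4]>8:
        P=w[l==i];print('blue',st[i],P.mean(0).round(1),P.max(0).round(0))
P=w.reshape(-1,3);P=P[(P[:,0]>430)&(P[:,0]<560)&(P[:,1]>90)&(P[:,1]<260)&(P[:,2]>14)&(P[:,2]<27)]
r=cv2.minAreaRect(P[:,:2].astype(np.float32));print('rack?',len(P),r,P.min(0),P.max(0))
# container height map
R=w[(255):(275),:]
A=w.reshape(-1,3);B=A[(A[:,1]<60)&(A[:,1]>-330)&(A[:,0]>280)&(A[:,0]<620)&(A[:,2]>40)]
res=2
X=((620-B[:,0])*2).astype(int);Y=((60-B[:,1])*2).astype(int)
H=np.zeros((680,780),np.uint8)
for x,y,z in zip(X,Y,B[:,2]): cv2.circle(H,(y,x),1,int(min(255,(z-40)*4)),-1)
cv2.imwrite('pics/h.png',cv2.resize(H,(688,600)))
E
python3 m.py
python3 -c "
import cv2
im=cv2.imread('/tmp/top.png')[175:285,285:405]
cv2.imwrite('pics/topcrop.png',cv2.resize(im,None,fx=5,fy=5,interpolation=cv2.INTER_CUBIC))"
```

```text
table z [array([476.2,  35.3,  -3.5]), array([424.8, 375.5,  -2.1]), array([ 414.9, -351.2,   -0.7]), array([538.6, 144. ,   2.5])]
cabinet [array([680., 209., 788.]), array([610., 206., 789.]), array([ 616., -119.,  793.]), array([614.,  22., 791.])]
[226 229   6  23 103] c [505.6 235.7  12.9] rect [505.7 236. ] [68.5 12.7] 6.1 z 12.8
[198 242   8  23 107] c [464.5 316.8  12.6] rect [464.5 317.6] [13.7 66.9] 84.2 z 12.7
[252 242   9  23 108] c [467.3 152.1  12. ] rect [468.1 151.8] [69.1 15.4] 12.9 z 12.4
rack? 95 ((492.9670104980469, 195.41439819335938), (119.25467681884766, 94.51564025878906), 6.949239730834961) [439.04616675 141.61855311  14.04870451] [548.67181039 246.98378543  21.65558174]
```

View pics/topcrop.png

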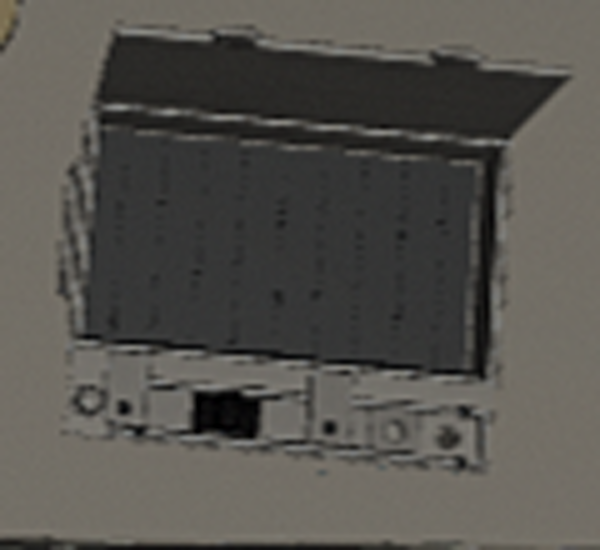

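```bash
cat >> h.py <<'E'
def ray(u,v,z,p):
    K=np.array(p['mtx']);R=cv2.Rodrigues(np.array(p['rvec'],float))[0];t=np.array(p['tvec'],float).reshape(3)
    C=-R.T@t; d=R.T@np.array([(u-K[0,2])/K[0,0],(v-K[1,2])/K[1,1],1]); return C+d*(z-C[2])/d[2]
E
cat > m2.py <<'E'
from h import *
from scipy.optimize import least_squares
p=camera_params('top'); cr=lambda x,y:(285+x/5-.4,175+y/5-.4)
# (crop px) -> container point
obs=[((62,432),(-126,125,58)),((487,470),(-126,-125,58)),((90,400),(-107,114,88)),((447,436),(-107,-100,58)),((90,338),(-72,123,60)),((483,377),(-72,-123,60))]
def f(q):
    c,s=np.cos(q[2]),np.sin(q[2]);P=[[q[0]+c*x-s*y,q[1]+s*x+c*y,z] for _,(x,y,z) in obs]
    return (proj(P,p)-np.array([cr(*a) for a,_ in obs])).ravel()
r=least_squares(f,[460,-100,-.09],x_scale=[100,100,.1],loss='soft_l1');q=r.x;print(q,np.degrees(q[2]),f(q).round(2))
np.save('q.npy',q)
c,s=np.cos(q[2]),np.sin(q[2]);T=lambda x,y,z:[q[0]+c*x-s*y,q[1]+s*x+c*y,z]
im=cv2.imread('/tmp/top.png')
k=5
c1=cv2.resize(im[175:285,285:405],None,fx=k,fy=k,interpolation=cv2.INTER_CUBIC)*2
def dl(I,pts,off,col,sc=k):
    a=((proj(pts,p)-np.array(off)+.5)*sc).astype(int); cv2.polylines(I,[a],True,col,1)
dl(c1,[T(*v) for v in((-126,125,58),(-126,-125,58),(-74,-125,58),(-74,125,58))],(285,175),(0,0,255))
dl(c1,[T(*v) for v in((-70,121,60),(-70,-121,60),(70,-121,60),(70,121,60))],(285,175),(0,255,0))
for pt in(T(-107,114,88),T(-107,-100,58)):dl(c1,[pt,pt],(285,175),(255,255,0)); 
g=ray(*cr(226,413),96,p);print('grip y in cont',(-s*(g[0]-q[0])+c*(g[1]-q[1])),c*(g[0]-q[0])+s*(g[1]-q[1]))
h=ray(*cr(397,432),66,p);print('hole y',(-s*(h[0]-q[0])+c*(h[1]-q[1])),c*(h[0]-q[0])+s*(h[1]-q[1]))
c1=c1[:550,:480]
c2=cv2.resize(im[185:222,238:280],None,fx=7,fy=7,interpolation=cv2.INTER_CUBIC)*2
o=np.zeros((550,790,3),np.uint8);o[:c1.shape[0],:480]=c1[:, :480];o[:259,490:784]=c2
cv2.imwrite('pics/ov.png',o)
for n in('park',(-107,114)),('lock',(-107,-100)),('hinge',(74,0)):print(n[0],T(*n[1],0))
E
python3 m2.py
```

```text
[ 5.57261130e+02 -1.06154005e+02 -7.46761865e-02] -4.278630316318105 [ 0.44 -0.02  0.04  0.09 -0.23 -0.65 -0.05 -0.33 -2.94  0.55  1.28  0.32]
grip y in cont 35.20783974318302 -109.93931706876181
hole y -69.12068798111268 -109.03557938668395
park [np.float64(459.0645110659816), np.float64(15.511207970188366), 0]
lock [np.float64(443.09865583515324), np.float64(-197.8923802535063), 0]
hinge [np.float64(631.054894113525), np.float64(-111.67490817131223), 0]
```

View pics/ov.png

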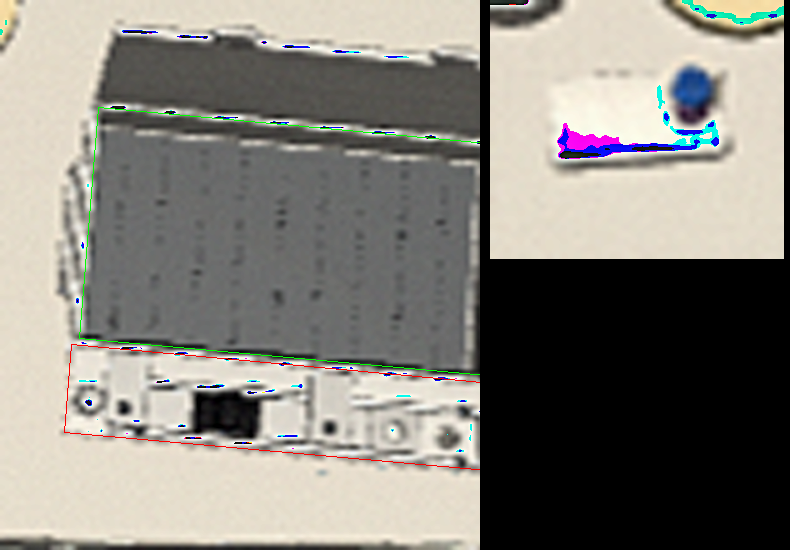

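Overlay: the fitted outline of ledge and rim lands on the image, and the cap centre is at about (692,85) in the inset. Next I measure the elevator axes, the vial and the cabinet.

```bash
cat >> h.py <<'E'
def elev(w=None,im=None,p=None):
    if w is None:
        im,d,p=grab('top');w=cloud(d,p);im=im[...,::-1]
    g=im.max(-1)
    m=((g<45)&(w[...,2]<40)&(w[...,2]>-5)&(w[...,1]>40)&(w[...,1]<420)&(w[...,0]>250)&(w[...,0]<600)).astype(np.uint8)
    n,l,st,c=cv2.connectedComponentsWithStats(m);out=[]
    for i in range(1,n):
        if not 60<st[i,4]<200: continue
        uv=np.argwhere(l==i)[:,::-1]
        P=np.array([ray(u,v,12,p)[:2] for u,v in uv]);ev,V=np.linalg.eigh(np.cov(P.T));a=V[:,1]*np.sign(V[0,1])
        e=(P-P.mean(0))@a;mid=P.mean(0)+a*(e.max()+e.min())/2
        out.append((mid.round(1),np.degrees(np.arctan2(a[1],a[0])).round(1),round(np.ptp(e))))
    return out
def inc(pos,th=None):
    s=telemetry.observe();R=np.array(s['tool_rot']);d=R.T@(np.array(pos,float)-s['tool_pos'])/10
    t=np.degrees(np.arctan2(R[1,0],R[0,0]));print('tool xyz cm',d.round(2),'th',t.round(1),'turn z',None if th is None else (-((th-t+180)%360-180)).round(1))
E
python3 - <<'E'
from h import *
p=camera_params('top');w=np.load('/tmp/top.npy');im=cv2.imread('/tmp/top.png')
print(elev(w,im,p)); print('vial',ray(266.4,196.6,67,p))
for c,r in((562-490,160),(722-490,152),(555-490,80)): print('rackcorner',ray(238+c/7-.5,185+r/7-.5,20,p))
s=np.load('/tmp/side.npy').reshape(-1,3);c=s[(s[:,0]>585)&(s[:,0]<700)&(s[:,2]>250)]
print(len(c),np.percentile(c,[0,1,5,50,95,100],axis=0).round(0))
th=np.load('/tmp/top.npy').reshape(-1,3);L=th[(th[:,0]>600)&(th[:,0]<720)&(th[:,1]<10)&(th[:,1]>-240)&(th[:,2]>70)&(th[:,2]<300)]
A=np.polyfit(L[:,2],L[:,0]-np.tan(np.radians(4.28))*(L[:,1]+111.7),1);print('lid dx/dz',A,L.max(0),len(L))
inc([464.5,317,120],174)
E
```

```text
[(array([505.3, 235.7]), np.float64(6.2), 68), (array([464.4, 316.6]), np.float64(-5.7), 67), (array([467.4, 151.8]), np.float64(12.3), 69)]
vial [630.53728941 122.67947511  67.        ]
rackcorner [605.64324166 179.49886933  20.        ]
rackcorner [610.50634996 109.48693936  20.        ]
rackcorner [641.38185291 183.49283486  20.        ]
95598 [[589. 664. 254.]
 [602. 717. 775.]
 [604. 751. 789.]
 [636. 913. 790.]
 [684. 974. 790.]
 [700. 980. 792.]]
lid dx/dz [5.14575816e-02 6.26621183e+02] [650.25365898   9.64932152 227.97891435] 1319
tool xyz cm [-32.83  -6.78  11.08] th 160.0 turn z -14.0
```

>>> servo_tool(increments=[-3.3,-0.7,1,0,0,0,-3.3,-0.7,1,0,0,0,-3.3,-0.7,1,0,0,0,-3.3,-0.7,1,0,0,0,-3.3,-0.7,1,0,0,0,-3.3,-0.7,1,0,0,0,-3.3,-0.7,1,0,0,0,-3.3,-0.7,1,0,0,0], fingers=4.5, grip_force=30)

```text
time: 0.77
tool_pos: [409.4, 349.3, 150.6]
tool_rot: [[-0.94, 0.342, -0.0], [0.342, 0.94, -0.0], [0.0, -0.0, -1.0]]
wrist_force: [-0.1, -0.1, 0.2]
opening: 0.526
gripper_force: 0.0
```

>>> servo_tool(increments=[-3.3,-0.6,1.5,0,0,0,-3.1,-0.6,1.6,0,0,0,0,0,0,0,0,-5,0,0,0,0,0,-5,0,0,0,0,0,-4.3,0,0,0,0,0,0,0,0,0,0,0,0,0,0,0,0,0,0])

```text
time: 1.43
tool_pos: [464.2, 317.4, 120.2]
tool_rot: [[-0.995, 0.101, -0.0], [0.101, 0.995, -0.0], [0.0, -0.0, -1.0]]
wrist_force: [-0.2, -0.1, -0.5]
opening: 0.528
gripper_force: 0.0
```

Run:
```python
from h import *
print(elev()); inc([464.4,316.6,4],174.3)
```

```text
[(array([506.5, 235.8]), np.float64(6.0), 71), (array([467.3, 152.2]), np.float64(12.6), 69)]
tool xyz cm [-0.02 -0.09 11.63] th 174.2 turn z -0.1
```

>>> servo_tool(increments=[0,0,2.5,0,0,0,0,-0.1,2.5,0,0,0,0,0,2.5,0,0,0,0,0,2,0,0,0,0,0,1.5,0,0,0,0,0,0.6,0,0,0,0,0,0,0,0,0,0,0,0,0,0,0])

```text
time: 2.15
tool_pos: [464.5, 316.6, 4.8]
tool_rot: [[-0.995, 0.099, 0.0], [0.099, 0.995, 0.0], [-0.0, 0.0, -1.0]]
wrist_force: [0.3, -0.2, -0.1]
opening: 0.526
gripper_force: 0.0
```

>>> servo_tool(increments=[0,0,0,0,0,0,0,0,0,0,0,0,0,0,0,0,0,0,0,0,0,0,0,0,0,0,0,0,0,0,0,0,0,0,0,0,0,0,0,0,0,0,0,0,0,0,0,0], fingers=0, grip_force=35)

```text
time: 2.82
tool_pos: [465.1, 316.8, 5.5]
tool_rot: [[-0.995, 0.099, 0.002], [0.099, 0.995, 0.001], [-0.002, 0.001, -1.0]]
wrist_force: [-0.3, -0.3, 6.9]
opening: 0.175
gripper_force: 35.0
```

>>> servo_tool(increments=[0,0,-1,0,0,0,0,0,-2,0,0,0,0,0,-2.5,0,0,0,0,0,-2.5,0,0,0,0,0,-2.5,0,0,0,0,0,-1.5,0,0,0,0,0,0,0,0,0,0,0,0,0,0,0])

```text
time: 3.48
tool_pos: [465.0, 316.7, 125.7]
tool_rot: [[-0.995, 0.099, 0.002], [0.099, 0.995, 0.001], [-0.002, 0.001, -1.0]]
wrist_force: [-0.2, -0.0, -1.4]
opening: 0.177
gripper_force: 34.3
```

```bash
cat >> h.py <<'E'
q=np.load('q.npy')
def T(x,y,z):
    c,s=np.cos(q[2]),np.sin(q[2]);return [q[0]+c*x-s*y,q[1]+s*x+c*y,z]
E
python3 - <<'E'
from h import *
inc(T(-25,85,120),175.7)
E
```

```text
tool xyz cm [-10.67 -32.73   0.54] th 174.3 turn z -1.4
```

>>> servo_tool(increments=[-1.1,-3.3,0,0,0,0,-1.1,-3.3,0,0,0,0,-1.1,-3.3,0,0,0,0,-1.1,-3.3,0,0,0,0,-1.1,-3.3,0,0,0,0,-1.1,-3.3,0,0,0,0,-1.1,-3.3,0,0,0,0,-1.1,-3.3,0,0,0,0])

```text
time: 4.15
tool_pos: [524.9, 43.3, 123.3]
tool_rot: [[-0.995, 0.099, -0.002], [0.099, 0.995, 0.0], [0.002, -0.0, -1.0]]
wrist_force: [1.4, -0.1, -1.0]
opening: 0.172
gripper_force: 34.4
```

>>> servo_tool(increments=[-1,-3.3,0,0,0,0,-0.9,-3.0,0,0,0,-1.4,0,0,2,0,0,0,0,0,2.5,0,0,0,0,0,2.5,0,0,0,0,0,2,0,0,0,0,0,1.2,0,0,0,0,0,0,0,0,0])

```text
time: 4.82
tool_pos: [535.2, -19.2, 18.9]
tool_rot: [[-0.997, 0.075, -0.006], [0.075, 0.997, 0.001], [0.006, 0.001, -1.0]]
wrist_force: [-1.8, -0.2, -0.1]
opening: 0.172
gripper_force: 34.4
```

Run:
```python
from h import *
print(elev());inc(T(-25,85,14),175.7)
```

```text
[(array([506.4, 235.8]), np.float64(6.1), 71), (array([467.3, 152. ]), np.float64(11.9), 69)]
tool xyz cm [-0.24 -0.    0.65] th 175.7 turn z 0.0
```

>>> servo_tool(increments=[-0.2,0,0.5,0,0,0,0,0,0,0,0,0,0,0,0,0,0,0,0,0,0,0,0,0,0,0,0,0,0,0,0,0,0,0,0,0,0,0,0,0,0,0,0,0,0,0,0,0])

```text
time: 5.53
tool_pos: [540.5, -19.8, 17.5]
tool_rot: [[-0.997, 0.075, 0.0], [0.075, 0.997, -0.0], [-0.0, -0.0, -1.0]]
wrist_force: [-0.3, -0.0, -0.6]
opening: 0.175
gripper_force: 34.4
```

>>> servo_tool(increments=[0,0,0,0,0,0,0,0,0,0,0,0,0,0,-1,0,0,0,0,0,-2,0,0,0,0,0,-2.5,0,0,0,0,0,-2.5,0,0,0,0,0,-2,0,0,0,0,0,-0.6,0,0,0], fingers=3.5)

```text
time: 6.2
tool_pos: [542.2, -19.9, 126.7]
tool_rot: [[-0.997, 0.075, 0.005], [0.075, 0.997, -0.001], [-0.005, -0.0, -1.0]]
wrist_force: [0.5, -0.4, 0.4]
opening: 0.409
gripper_force: 0.0
```

>>> servo_tool(increments=[0.6,3.1,0,0,0,0,0.6,3.1,0,0,0,0,0.6,3.2,0,0,0,0,0.6,3.2,0,0,0,0,0.6,3.2,0,0,0,0,0.6,3.2,0,0,0,0,0.6,3.1,0,0,0,0,0.6,3.1,0,0,0,0], fingers=4.5)

```text
time: 6.87
tool_pos: [510.7, 236.8, 123.0]
tool_rot: [[-0.997, 0.075, -0.0], [0.075, 0.997, 0.0], [0.0, 0.0, -1.0]]
wrist_force: [0.6, 0.6, 0.6]
opening: 0.529
gripper_force: 0.0
```

>>> servo_tool(increments=[0,0,0,0,0,-5,0,0,0,0,0,-5.4,0,0,0,0,0,0,0,0,0,0,0,0,0,0,0,0,0,0,0,0,0,0,0,0,0,0,0,0,0,0,0,0,0,0,0,0])

```text
time: 7.53
tool_pos: [511.5, 234.9, 123.3]
tool_rot: [[-0.994, -0.105, 0.0], [-0.105, 0.994, 0.0], [-0.0, 0.0, -1.0]]
wrist_force: [0.5, 0.7, -0.3]
opening: 0.529
gripper_force: 0.0
```

Run:
```python
from h import *
im,d,p=grab('top');w=cloud(d,p);im=im[...,::-1]
print(elev(w,im,p));inc([506.4,235.8,6],186.1)
cv2.imwrite('pics/t2.png',cv2.resize(im[170:290,170:410],None,fx=3.3,fy=3.3,interpolation=cv2.INTER_CUBIC))
```

```text
[(array([468.4, 152.5]), np.float64(16.1), 69)]
tool xyz cm [ 0.5   0.14 11.73] th -173.9 turn z -0.0
```

View pics/t2.png

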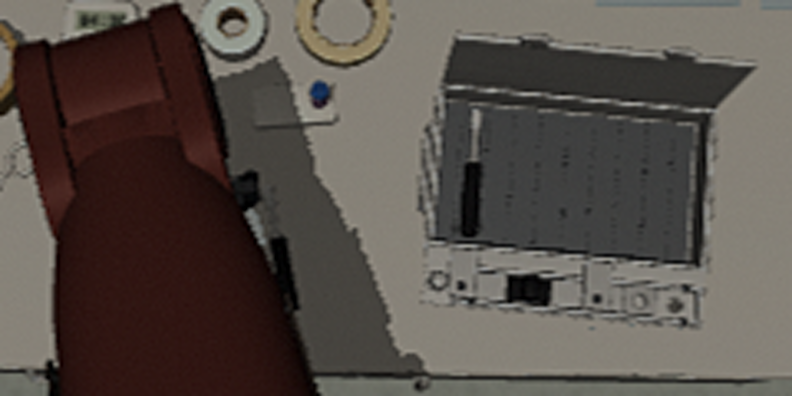

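The first elevator lies inside the container at left (470,200), and the arm now covers the next one. I'll grasp that one now.

>>> servo_tool(increments=[0.5,0.1,2.5,0,0,0,0,0,2.5,0,0,0,0,0,2.5,0,0,0,0,0,2,0,0,0,0,0,1.5,0,0,0,0,0,0.7,0,0,0,0,0,0,0,0,0,0,0,0,0,0,0])

```text
time: 8.25
tool_pos: [506.5, 235.6, 6.6]
tool_rot: [[-0.994, -0.106, 0.0], [-0.106, 0.994, -0.0], [-0.0, -0.0, -1.0]]
wrist_force: [-0.3, -0.7, 0.4]
opening: 0.525
gripper_force: 0.0
```

>>> servo_tool(increments=[0,0,0,0,0,0,0,0,0,0,0,0,0,0,0,0,0,0,0,0,0,0,0,0,0,0,0,0,0,0,0,0,0,0,0,0,0,0,0,0,0,0,0,0,0,0,0,0], fingers=0, grip_force=35)

```text
time: 8.92
tool_pos: [507.1, 235.9, 7.5]
tool_rot: [[-0.994, -0.107, 0.002], [-0.107, 0.994, 0.001], [-0.002, 0.0, -1.0]]
wrist_force: [-1.7, -0.5, 5.9]
opening: 0.17
gripper_force: 34.6
```

>>> servo_tool(increments=[0,0,-1,0,0,0,0,0,-2,0,0,0,0,0,-2.5,0,0,0,0,0,-2.5,0,0,0,0,0,-2.5,0,0,0,0,0,-1.5,0,0,0,0,0,0,0,0,5,0,0,0,0,0,5.4])

```text
time: 9.58
tool_pos: [507.2, 235.9, 128.7]
tool_rot: [[-0.997, 0.078, 0.003], [0.078, 0.997, 0.001], [-0.003, 0.001, -1.0]]
wrist_force: [0.1, -0.4, -1.4]
opening: 0.175
gripper_force: 34.5
```

Run:
```python
from h import *
inc(T(-25,30,120),175.7)
```

```text
tool xyz cm [ -5.15 -30.72   0.85] th 175.5 turn z -0.2
```

>>> servo_tool(increments=[-0.6,-3.5,0,0,0,0,-0.6,-3.5,0,0,0,0,-0.6,-3.5,0,0,0,0,-0.6,-3.5,0,0,0,0,-0.6,-3.5,0,0,0,0,-0.6,-3.5,0,0,0,0,-0.6,-3.5,0,0,0,0,-0.6,-3.5,0,0,0,0])

```text
time: 10.25
tool_pos: [533.2, -49.0, 127.4]
tool_rot: [[-0.997, 0.075, 0.001], [0.075, 0.997, -0.0], [-0.001, -0.0, -1.0]]
wrist_force: [0.5, 0.2, -1.1]
opening: 0.172
gripper_force: 34.5
```

>>> servo_tool(increments=[-0.4,-2.7,0,0,0,0,0,0,1,0,0,0,0,0,2,0,0,0,0,0,2.5,0,0,0,0,0,2.5,0,0,0,0,0,2,0,0,0,0,0,1.0,0,0,0,0,0,0.4,0,0,0])

```text
time: 10.92
tool_pos: [533.8, -73.6, 12.2]
tool_rot: [[-0.997, 0.074, -0.003], [0.074, 0.997, 0.001], [0.003, 0.001, -1.0]]
wrist_force: [-18.5, 4.8, 55.7]
opening: 0.174
gripper_force: 40.8
```

>>> servo_tool(increments=[0,0,0,0,0,0,0,0,0,0,0,0,0,0,0,0,0,0,0,0,0,0,0,0,0,0,0,0,0,0,0,0,0,0,0,0,0,0,0,0,0,0,0,0,0,0,0,0])

```text
time: 11.58
tool_pos: [535.5, -74.4, 12.5]
tool_rot: [[-0.997, 0.075, 0.0], [0.075, 0.997, 0.0], [-0.0, 0.0, -1.0]]
wrist_force: [0.7, 0.7, 2.5]
opening: 0.172
gripper_force: 34.9
```

Run:
```python
from h import *
print(elev());inc(T(-25,30,14),175.7)
```

```text
[(array([467.6, 152. ]), np.float64(12.0), 69)]
tool xyz cm [ 0.09  0.   -0.15] th 175.7 turn z 0.0
```

>>> servo_tool(increments=[0,0,0,0,0,0,0,0,0,0,0,0,0,0,-1,0,0,0,0,0,-2,0,0,0,0,0,-2.5,0,0,0,0,0,-2.5,0,0,0,0,0,-2,0,0,0,0,0,-1,0,0,0], fingers=3.5)

```text
time: 12.3
tool_pos: [536.5, -74.8, 125.5]
tool_rot: [[-0.997, 0.075, 0.004], [0.075, 0.997, -0.001], [-0.004, -0.001, -1.0]]
wrist_force: [0.8, -0.4, -0.0]
opening: 0.409
gripper_force: 0.0
```

>>> servo_tool(increments=[1.1,2.8,0,0,0,0,1.1,2.8,0,0,0,0,1.1,2.8,0,0,0,0,1.1,2.8,0,0,0,0,1.1,2.8,0,0,0,0,1,2.7,0,0,0,0,1,2.7,0,0,0,0,1,2.7,0,0,0,0], fingers=4.5)

```text
time: 12.97
tool_pos: [466.1, 153.5, 122.3]
tool_rot: [[-0.997, 0.075, -0.0], [0.075, 0.997, -0.0], [0.0, -0.0, -1.0]]
wrist_force: [0.4, -0.1, -0.8]
opening: 0.528
gripper_force: 0.0
```

>>> servo_tool(increments=[0,0,0,0,0,-5,0,0,0,0,0,-6,0,0,0,0,0,-5.5,0,0,0,0,0,0,0,0,0,0,0,0,0,0,0,0,0,0,0,0,0,0,0,0,0,0,0,0,0,0])

```text
time: 13.63
tool_pos: [467.0, 152.1, 122.3]
tool_rot: [[-0.978, -0.21, -0.0], [-0.21, 0.978, 0.0], [0.0, 0.0, -1.0]]
wrist_force: [0.6, 0.8, 0.4]
opening: 0.526
gripper_force: 0.0
```

Run:
```python
from h import *
inc([467.6,152,8],192.2)
im,d,p=grab('side')
cv2.imwrite('pics/s2.png',cv2.resize(im[140:330,230:370,::-1],None,fx=3.1,fy=3.1,interpolation=cv2.INTER_CUBIC))
```

```text
tool xyz cm [-0.06 -0.03 11.43] th -167.9 turn z -0.1
```

View pics/s2.png

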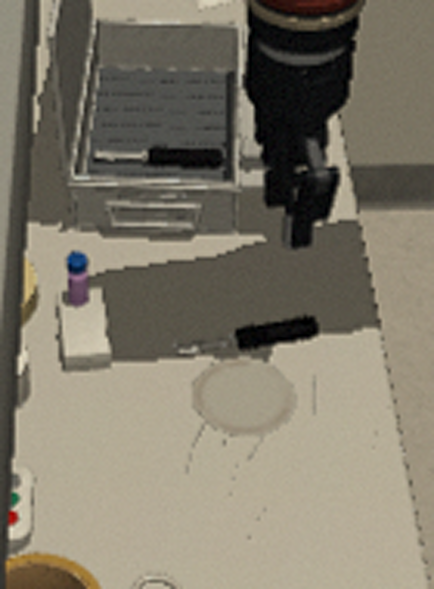

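Run:
```python
from h import *
p=camera_params('side')
for c,r in((318,322),(238,340),(278,332)):print(ray(230+c/3.1-.5,140+r/3.1-.5,12,p))
print(elev())
```

```text
[433.9708195  145.47261984  12.        ]
[501.3011918  164.58084464  12.        ]
[467.95318757 156.23957855  12.        ]
[]
```

Elevator C is still where I measured it, so I'll grasp it.

>>> servo_tool(increments=[-0.1,0,2.5,0,0,0,0,0,2.5,0,0,0,0,0,2.5,0,0,0,0,0,2,0,0,0,0,0,1.3,0,0,0,0,0,0.6,0,0,0,0,0,0,0,0,0,0,0,0,0,0,0])

```text
time: 14.4
tool_pos: [468.1, 152.5, 8.6]
tool_rot: [[-0.977, -0.211, 0.0], [-0.211, 0.977, -0.0], [-0.0, -0.0, -1.0]]
wrist_force: [0.2, 0.4, 0.2]
opening: 0.524
gripper_force: 0.0
```

>>> servo_tool(increments=[0,0,0,0,0,0,0,0,0,0,0,0,0,0,0,0,0,0,0,0,0,0,0,0,0,0,0,0,0,0,0,0,0,0,0,0,0,0,0,0,0,0,0,0,0,0,0,0], fingers=0, grip_force=35)

```text
time: 15.07
tool_pos: [468.7, 152.6, 9.3]
tool_rot: [[-0.977, -0.212, 0.002], [-0.212, 0.977, 0.0], [-0.002, -0.0, -1.0]]
wrist_force: [-1.5, -1.1, 5.5]
opening: 0.168
gripper_force: 34.1
```

>>> servo_tool(increments=[0,0,-1,0,0,0,0,0,-2,0,0,0,0,0,-2.5,0,0,0,0,0,-2.5,0,0,0,0,0,-2.5,0,0,5,0,0,-1.5,0,0,6,0,0,0,0,0,5.4,0,0,0,0,0,0])

```text
time: 15.73
tool_pos: [468.8, 152.7, 130.3]
tool_rot: [[-0.997, 0.077, 0.003], [0.077, 0.997, 0.0], [-0.003, 0.001, -1.0]]
wrist_force: [-0.2, 0.1, -1.2]
opening: 0.173
gripper_force: 34.5
```

Run:
```python
from h import *
inc(T(-25,-25,120),175.7)
```

```text
tool xyz cm [ -8.32 -27.63   1.04] th 175.6 turn z -0.1
```

>>> servo_tool(increments=[-1,-3.4,0,0,0,0,-1,-3.4,0,0,0,0,-1,-3.4,0,0,0,0,-1,-3.4,0,0,0,0,-1,-3.4,0,0,0,0,-1.1,-3.5,0,0,0,0,-1.1,-3.5,0,0,0,0,-1.1,-3.6,0,0,0,0])

```text
time: 16.4
tool_pos: [530.2, -130.4, 128.3]
tool_rot: [[-0.998, 0.069, -0.001], [0.069, 0.998, 0.0], [0.001, 0.0, -1.0]]
wrist_force: [1.3, -1.1, -0.9]
opening: 0.167
gripper_force: 34.5
```

>>> servo_tool(increments=[0,0,1,0,0,0,0,0,2,0,0,0,0,0,2.5,0,0,0,0,0,2.5,0,0,0,0,0,2,0,0,0,0,0,0.7,0,0,0,0,0,0.3,0,0,0,0,0,0,0,0,0])

```text
time: 17.07
tool_pos: [530.3, -128.6, 18.3]
tool_rot: [[-0.997, 0.072, -0.001], [0.072, 0.997, 0.0], [0.001, 0.0, -1.0]]
wrist_force: [-0.9, -0.2, -1.1]
opening: 0.169
gripper_force: 34.6
```

>>> servo_tool(increments=[0,0,0,0,0,0,0,0,0,0,0,0,0,0,0,0,0,0,0,0,0,0,0,0,0,0,0,0,0,0,0,0,0,0,0,0,0,0,0,0,0,0,0,0,0,0,0,0])

```text
time: 17.73
tool_pos: [530.6, -128.8, 18.3]
tool_rot: [[-0.997, 0.073, 0.0], [0.073, 0.997, -0.0], [-0.0, 0.0, -1.0]]
wrist_force: [0.2, -0.2, -1.6]
opening: 0.176
gripper_force: 34.6
```

Run:
```python
from h import *
inc(T(-25,-25,18),175.7)
im,d,p=grab('top');w=cloud(d,p)
print(ray(266.4,196.6,67,p))
hsv=cv2.cvtColor(im,cv2.COLOR_RGB2HSV)
r=np.argwhere((hsv[185:212,255:280,1]>120)&(hsv[185:212,255:280,0]>95)&(hsv[185:212,255:280,0]<135));print(len(r),r.mean(0)+[185,255]); m=r.mean(0)+[185,255];v=ray(m[1],m[0],66,p);print('vial',v)
cv2.imwrite('pics/t3.png',cv2.resize(im[170:290,230:410,::-1],None,fx=4,fy=4,interpolation=cv2.INTER_CUBIC))
```

```text
tool xyz cm [ 0.01 -0.04  0.03] th 175.8 turn z 0.1
[630.53728941 122.67947511  67.        ]
20 [197.15 266.3 ]
vial [629.06457095 122.95458391  66.        ]
```

View pics/t3.png

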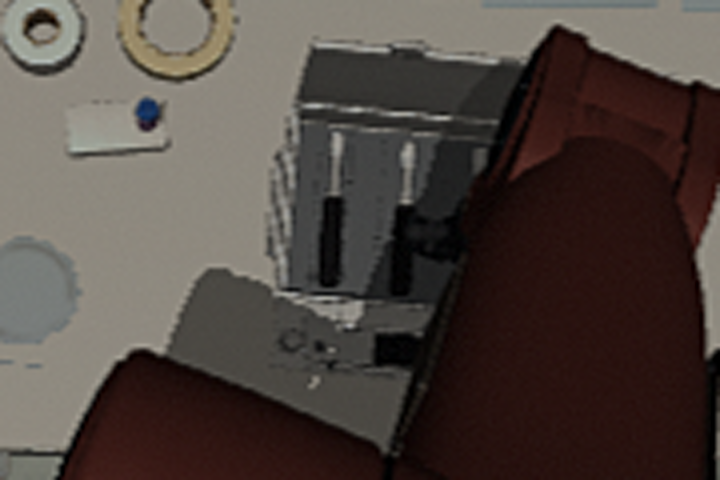

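Run:
```python
import numpy as np
s=np.load('/tmp/side.npy').reshape(-1,3);c=s[(s[:,0]>580)&(s[:,0]<700)&(s[:,2]>250)&(s[:,2]<780)]
o=np.argsort(c[:,2]);print(len(c));print(c[o][::max(1,len(c)//25)].round(0))
```

```text
1549
[[589. 718. 254.]
 [649. 723. 279.]
 [645. 722. 280.]
 [603. 727. 281.]
 [622. 713. 281.]
 [637. 705. 282.]
 [615. 727. 282.]
 [632. 726. 282.]
 [620. 731. 283.]
 [632. 713. 283.]
 [624. 723. 284.]
 [602. 913. 773.]
 [602. 941. 773.]
 [602. 921. 774.]
 [602. 853. 775.]
 [602. 964. 775.]
 [602. 972. 776.]
 [602. 918. 776.]
 [602. 931. 776.]
 [602. 924. 777.]
 [602. 890. 778.]
 [602. 890. 778.]
 [602. 819. 778.]
 [602. 899. 779.]
 [602. 913. 779.]
 [602. 888. 780.]]
```

>>> servo_tool(increments=[0,0,0,0,0,0,0,0,0,0,0,0,0,0,-1,0,0,0,0,0,-2,0,0,0,0,0,-2.5,0,0,0,0,0,-2.5,0,0,0,0,0,-2,0,0,0,0,0,-1,0,0,0], fingers=3.5)

```text
time: 18.45
tool_pos: [531.9, -129.3, 131.6]
tool_rot: [[-0.997, 0.073, 0.004], [0.073, 0.997, -0.001], [-0.004, -0.001, -1.0]]
wrist_force: [1.0, -0.4, -0.4]
opening: 0.41
gripper_force: 0.0
```

>>> servo_tool(increments=[0,3,0,0,0,0,0,3.3,0,0,0,0,0,3.3,0,0,0,0,0,3.3,0,0,0,0,0,3.3,0,0,0,0,0,3.3,0,0,0,0,0,3.3,0,0,0,0,0,3,0,0,0,0], fingers=4.5)

```text
time: 19.12
tool_pos: [549.0, 130.4, 128.3]
tool_rot: [[-0.997, 0.073, -0.0], [0.073, 0.997, 0.0], [0.0, 0.0, -1.0]]
wrist_force: [0.3, 0.3, 0.0]
opening: 0.53
gripper_force: 0.0
```

>>> servo_tool(increments=[-2,0,0,0,0,0,-2,0,0,0,0,0,-2,0,0,0,0,0,-2,0,0,0,0,0,0,0,0,0,0,0,0,0,0,0,0,0,0,0,0,0,0,0,0,0,0,0,0,0])

```text
time: 19.78
tool_pos: [628.2, 122.7, 128.2]
tool_rot: [[-0.997, 0.073, -0.001], [0.073, 0.997, -0.0], [0.001, -0.0, -1.0]]
wrist_force: [1.5, 0.4, -0.8]
opening: 0.522
gripper_force: 0.0
```

Run:
```python
from h import *
inc([630.5,122.7,33],175.7)
```

```text
tool xyz cm [-0.24  0.02  9.52] th 175.8 turn z 0.1
```

>>> servo_tool(increments=[-0.2,0,1,0,0,0,0,0,2,0,0,0,0,0,2,0,0,0,0,0,2,0,0,0,0,0,1.5,0,0,0,0,0,1,0,0,0,0,0,0,0,0,0,0,0,0,0,0,0])

```text
time: 20.45
tool_pos: [630.8, 122.5, 33.1]
tool_rot: [[-0.997, 0.073, -0.001], [0.073, 0.997, -0.0], [0.001, -0.0, -1.0]]
wrist_force: [0.2, 0.0, 1.3]
opening: 0.529
gripper_force: 0.0
```

>>> servo_tool(increments=[0,0,0,0,0,0,0,0,0,0,0,0,0,0,0,0,0,0,0,0,0,0,0,0,0,0,0,0,0,0,0,0,0,0,0,0,0,0,0,0,0,0,0,0,0,0,0,0], fingers=0, grip_force=30)

```text
time: 21.12
tool_pos: [632.0, 122.6, 34.5]
tool_rot: [[-0.997, 0.073, 0.002], [0.073, 0.997, 0.0], [-0.002, 0.0, -1.0]]
wrist_force: [-0.8, -0.2, 6.8]
opening: 0.181
gripper_force: 29.6
```

>>> servo_tool(increments=[0,0,-1,0,0,0,0,0,-1.5,0,0,0,0,0,-2,0,0,0,0,0,-2,0,0,0,0,0,-2,0,0,0,0,0,-1.5,0,0,0,0,0,0,0,0,0,0,0,0,0,0,0])

```text
time: 21.78
tool_pos: [631.8, 122.6, 134.5]
tool_rot: [[-0.997, 0.073, 0.002], [0.073, 0.997, 0.0], [-0.002, 0.0, -1.0]]
wrist_force: [-0.5, 0.2, -0.4]
opening: 0.183
gripper_force: 29.4
```

Run:
```python
from h import *
inc(T(-20,-85,130),175.7)
```

```text
tool xyz cm [  7.78 -31.85   0.42] th 175.8 turn z 0.1
```

>>> servo_tool(increments=[2,0,0,0,0,0,2.5,0,0,0,0,0,2.5,-1,0,0,0,0,0.8,-3,0,0,0,0,0,-3.5,0,0,0,0,0,-3.5,0,0,0,0,0,-3.5,0,0,0,0,0,-3.5,0,0,0,0])

```text
time: 22.45
tool_pos: [539.1, -52.5, 132.4]
tool_rot: [[-0.997, 0.072, -0.002], [0.072, 0.997, 0.0], [0.002, 0.0, -1.0]]
wrist_force: [0.8, 0.2, -0.4]
opening: 0.181
gripper_force: 29.4
```

>>> servo_tool(increments=[0,-3.5,0,0,0,0,0,-3.5,0,0,0,0,0,-3.5,0,0,0,0,0,-2.2,0,0,0,0,0,-1.2,0,0,0,0,0,0,1,0,0,0,0,0,2,0,0,0,0,0,2.5,0,0,0])

```text
time: 23.12
tool_pos: [530.6, -189.2, 77.8]
tool_rot: [[-0.997, 0.073, 0.001], [0.073, 0.997, -0.0], [-0.001, -0.0, -1.0]]
wrist_force: [0.3, 0.4, -0.5]
opening: 0.184
gripper_force: 29.4
```

>>> servo_tool(increments=[0,0,2.5,0,0,0,0,0,1.5,0,0,0,0,0,1,0,0,0,0,0,0,0,0,0,0,0,0,0,0,0,0,0,0,0,0,0,0,0,0,0,0,0,0,0,0,0,0,0])

```text
time: 23.78
tool_pos: [530.8, -190.2, 29.3]
tool_rot: [[-0.997, 0.073, 0.002], [0.073, 0.997, -0.001], [-0.002, -0.001, -1.0]]
wrist_force: [-0.3, 0.3, 0.5]
opening: 0.184
gripper_force: 29.4
```

Run:
```python
from h import *
inc(T(-20,-85,22),175.7)
```

```text
tool xyz cm [-0.01  0.08  0.73] th 175.8 turn z 0.1
```

>>> servo_tool(increments=[0,0.1,0.7,0,0,0,0,0,0,0,0,0,0,0,0,0,0,0,0,0,0,0,0,0,0,0,0,0,0,0,0,0,0,0,0,0,0,0,0,0,0,0,0,0,0,0,0,0])

```text
time: 24.45
tool_pos: [530.2, -189.0, 21.4]
tool_rot: [[-0.997, 0.073, 0.0], [0.073, 0.997, -0.0], [-0.0, -0.0, -1.0]]
wrist_force: [0.6, -0.2, -0.9]
opening: 0.183
gripper_force: 29.4
```

>>> servo_tool(increments=[0,0,0,0,0,0,0,0,0,0,0,0,0,0,0,0,0,0,0,0,-1,0,0,0,0,0,-2,0,0,0,0,0,-3,0,0,0,0,0,-3,0,0,0,0,0,-3,0,0,0], fingers=3.5)

```text
time: 25.12
tool_pos: [529.9, -188.8, 143.4]
tool_rot: [[-0.997, 0.073, 0.0], [0.073, 0.997, -0.0], [-0.0, -0.0, -1.0]]
wrist_force: [0.5, -0.3, -0.4]
opening: 0.409
gripper_force: 0.0
```

>>> servo_tool(increments=[0,0,-3,0,0,0,0,0,-3,0,0,0,0,0,-3,0,0,0,0,0,-3,0,0,0,0,0,0,0,0,0,0,0,0,0,0,0,0,0,0,0,0,0,0,0,0,0,0,0], fingers=0)

```text
time: 25.78
tool_pos: [529.5, -188.6, 260.4]
tool_rot: [[-0.997, 0.073, -0.002], [0.073, 0.997, 0.001], [0.002, 0.001, -1.0]]
wrist_force: [-0.3, 0.4, -0.2]
opening: -0.003
gripper_force: 0.0
```

Run:
```python
from h import *
inc([700,-117,260],175.7)
im,d,p=grab('side')
a=cv2.resize(im[90:240,220:370,::-1],None,fx=4,fy=4,interpolation=cv2.INTER_CUBIC)
cv2.imwrite('pics/s3.png',a[:600,:600])
```

```text
tool xyz cm [-16.48   8.38   0.02] th 175.8 turn z 0.1
```

View pics/s3.png

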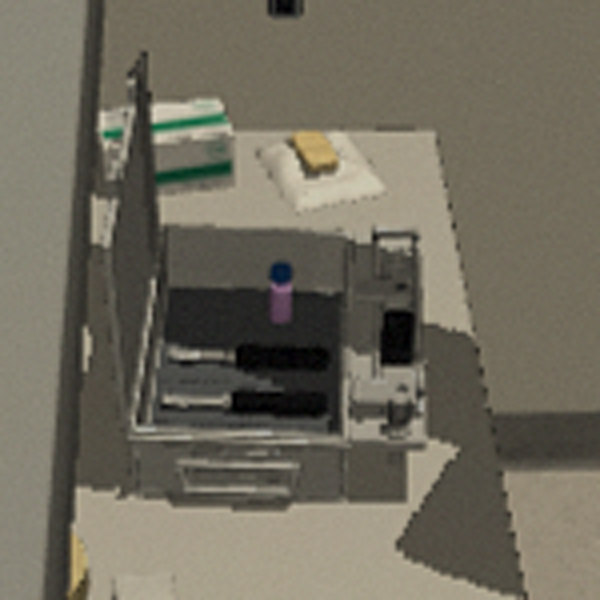

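All three elevators and the vial (281,290) are in the container. Next I swing the lid.

>>> servo_tool(increments=[-2,1,-0.5,0,0,0,-2.1,1.1,-0.5,0,0,0,-2.1,1.1,0,0,0,0,-2.1,1.1,0,0,0,0,-2.1,1.1,0,0,0,0,-2.1,1,0,0,0,0,-2,1,0,0,0,0,-2,1,0,0,0,0])

```text
time: 26.5
tool_pos: [701.3, -116.5, 269.9]
tool_rot: [[-0.997, 0.073, -0.002], [0.073, 0.997, 0.001], [0.002, 0.0, -1.0]]
wrist_force: [0.4, -0.4, 0.4]
opening: 0.002
gripper_force: 0.0
```

>>> servo_tool(increments=[0,0,0,0,0,0,0,0,0,0,0,0,0,0,2,0,0,0,0,0,2.5,0,0,0,0,0,2.5,0,0,0,0,0,2,0,0,0,0,0,1,0,0,0,0,0,0,0,0,0])

```text
time: 27.17
tool_pos: [698.6, -117.3, 168.8]
tool_rot: [[-0.997, 0.074, -0.005], [0.074, 0.997, 0.001], [0.005, 0.001, -1.0]]
wrist_force: [-0.1, 0.6, -0.7]
opening: -0.0
gripper_force: 0.0
```

>>> servo_tool(increments=[1.5,0,0,0,0,0,1.4,0,0,0,0,0,1.4,0,0,0,0,0,1.4,0,0,0,0,0,1.4,0,0,0,0,0,1.4,0,0,0,0,0,1.2,0,0,0,0,0,1.2,0,0,0,0,0])

```text
time: 27.83
tool_pos: [592.8, -109.8, 173.4]
tool_rot: [[-0.997, 0.073, 0.004], [0.073, 0.997, -0.001], [-0.004, -0.001, -1.0]]
wrist_force: [3.4, -0.7, 0.1]
opening: -0.003
gripper_force: 0.9
```

>>> servo_tool(increments=[1,0,0.7,0,0,0,0.9,0,0.6,0,0,0,0.7,0,0.5,0,0,0,0.7,0,0.7,0,0,0,0.7,0,0.8,0,0,0,0.7,0,0.8,0,0,0,0.5,0,0.9,0,0,0,0.5,0,0.9,0,0,0])

```text
time: 28.5
tool_pos: [535.9, -105.7, 114.0]
tool_rot: [[-0.997, 0.073, 0.003], [0.073, 0.997, -0.001], [-0.003, -0.001, -1.0]]
wrist_force: [0.6, 0.0, 1.9]
opening: 0.002
gripper_force: 0.9
```

```bash
cat > lid.py <<'E'
from h import *
for n in ('side',):
    im,d,p=grab(n); w=cloud(d,p).reshape(-1,3)
c,s=np.cos(q[2]),np.sin(q[2]);x=c*(w[:,0]-q[0])+s*(w[:,1]-q[1]);y=-s*(w[:,0]-q[0])+c*(w[:,1]-q[1])
m=(abs(y-95)<25)&(w[:,2]>63)&(w[:,2]<230)&(x>-80)&(x<90)
print(m.sum(), np.polyfit(x[m],w[m,2],1), w[m,2].max()); inc(T(-40,0,69))
E
python3 lid.py
```

```text
615 [-0.39376608 97.8421604 ] 132.42275643614227
tool xyz cm [1.69 0.08 4.32] th 175.8 turn z None
```

>>> servo_tool(increments=[0.5,0,0.6,0,0,0,0.4,0,0.6,0,0,0,0.4,0,0.6,0,0,0,0.3,0,0.6,0,0,0,0.2,0,0.5,0,0,0,0.2,0,0.5,0,0,0,0,0,0.4,0,0,0,0,0,0.2,0,0,0])

```text
time: 29.22
tool_pos: [514.7, -103.5, 71.5]
tool_rot: [[-0.997, 0.073, -0.001], [0.073, 0.997, 0.0], [0.002, 0.0, -1.0]]
wrist_force: [-1.4, -1.0, 0.7]
opening: 0.002
gripper_force: 0.5
```

>>> servo_tool(increments=[0,0,0.2,0,0,0,0,0,0.1,0,0,0,0,0,0.1,0,0,0,0,0,0,0,0,0,0,0,0,0,0,0,0,0,0,0,0,0,0,0,0,0,0,0,0,0,0,0,0,0])

```text
time: 29.88
tool_pos: [515.2, -103.6, 68.9]
tool_rot: [[-0.997, 0.073, -0.0], [0.073, 0.997, -0.0], [0.0, -0.0, -1.0]]
wrist_force: [-4.0, 1.4, 10.1]
opening: 0.002
gripper_force: 5.0
```

>>> servo_tool(increments=[0,0,0.1,0,0,0,0,0,0.1,0,0,0,0,0,0,0,0,0,0,0,0,0,0,0,0,0,0,0,0,0,0,0,0,0,0,0,0,0,0,0,0,0,0,0,0,0,0,0])

```text
time: 30.55
tool_pos: [515.3, -103.6, 68.6]
tool_rot: [[-0.997, 0.073, 0.001], [0.073, 0.997, -0.001], [-0.001, -0.0, -1.0]]
wrist_force: [-11.0, 3.1, 32.6]
opening: -0.001
gripper_force: 16.3
```

>>> servo_tool(increments=[0,0,-1,0,0,0,0,0,-2,0,0,0,0,0,-2.5,0,0,0,0,0,-2,0,0,0,0,0,0,0,0,0,0,0,0,0,0,0,0,0,0,0,0,0,0,0,0,0,0,0])

```text
time: 31.22
tool_pos: [514.7, -103.4, 140.3]
tool_rot: [[-0.997, 0.073, -0.002], [0.073, 0.997, 0.001], [0.002, 0.0, -1.0]]
wrist_force: [-0.7, -0.8, 0.3]
opening: -0.002
gripper_force: 0.0
```

Run:
```python
from h import *
im,d,p=grab('side')
P=cloud(d,p).reshape(-1,3)
c,s=np.cos(q[2]),np.sin(q[2]);x=c*(P[:,0]-q[0])+s*(P[:,1]-q[1]);y=-s*(P[:,0]-q[0])+c*(P[:,1]-q[1])
for a in(-65,-40,0,40,65):
    m=(abs(y-90)<20)&(abs(x-a)<6);print(a,m.sum(),np.median(P[m,2]).round(1))
m=(abs(y-0)<100)&(x<-74)&(x>-130)&(P[:,2]>84)&(P[:,2]<110);print('grip pts',m.sum(),np.median(x[m]),y[m].min(),y[m].max(),np.median(y[m]))
for yy in (30,35,38,40,42):inc(T(-107,yy,92),85.7)
a=cv2.resize(im[90:240,220:370,::-1],None,fx=4,fy=4,interpolation=cv2.INTER_CUBIC)
cv2.imwrite('pics/s4.png',a[:600,:600])
```

```text
-65 38 66.1
-40 45 67.7
0 43 68.1
40 44 67.8
65 40 65.7
grip pts 46 -107.81671603176781 29.80644008612437 44.57656387249637 38.4745971994598
tool xyz cm [6.42 3.05 4.84] th 175.8 turn z 90.1
tool xyz cm [6.42 3.55 4.84] th 175.8 turn z 90.1
tool xyz cm [6.42 3.85 4.84] th 175.8 turn z 90.1
tool xyz cm [6.42 4.05 4.84] th 175.8 turn z 90.1
tool xyz cm [6.42 4.25 4.84] th 175.8 turn z 90.1
```

View pics/s4.png

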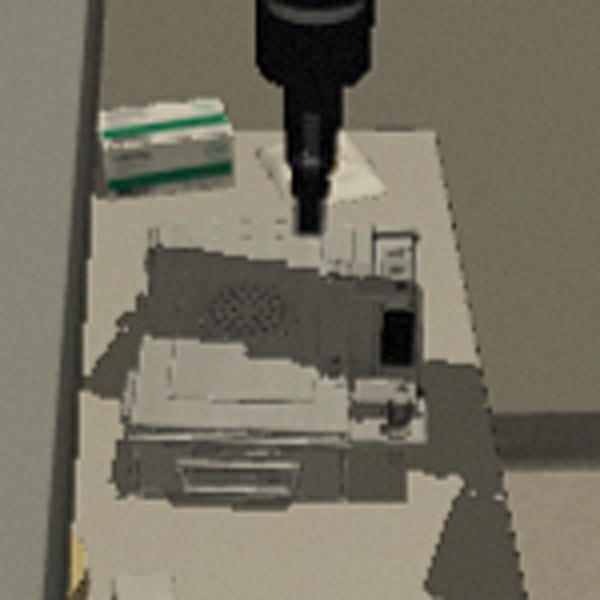

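The lid is shut (panel about 68 mm, edges 66 mm). The grip at (397,335) is at bar travel about 0. I'll take hold of it and slide it right.

>>> servo_tool(increments=[1.6,0.9,0,0,0,0,1.6,0.9,0,0,0,0,1.6,0.9,0,0,0,0,1.6,1,0,0,0,0,0,0,0,0,0,0,0,0,2.5,0,0,0,0,0,2.5,0,0,0,0,0,1.6,0,0,0], fingers=4.5)

```text
time: 31.93
tool_pos: [453.6, -61.9, 73.3]
tool_rot: [[-0.997, 0.073, -0.001], [0.073, 0.997, 0.0], [0.001, 0.0, -1.0]]
wrist_force: [-0.9, -0.2, -0.5]
opening: 0.526
gripper_force: 0.0
```

>>> servo_tool(increments=[0,0,0,0,0,0,0,0,0,0,0,0,0,0,0,0,0,0,0,0,0,0,0,0,0,0,0,0,0,0,0,0,0,0,0,0,0,0,0,0,0,0,0,0,0,0,0,0], fingers=0, grip_force=40)

```text
time: 32.6
tool_pos: [454.0, -63.0, 75.6]
tool_rot: [[-0.997, 0.074, -0.001], [0.074, 0.997, -0.002], [0.001, -0.002, -1.0]]
wrist_force: [-0.7, -6.3, -12.6]
opening: 0.154
gripper_force: 40.6
```

Run:
```python
from h import *
inc(T(-107,0,74),175.7)
```

```text
tool xyz cm [ 0.08 -3.53  0.16] th 175.8 turn z 0.1
```

>>> servo_tool(increments=[0,-0.6,0,0,0,0,0,-0.6,0,0,0,0,0,-0.6,0,0,0,0,0,-0.6,0,0,0,0,0,-0.6,0,0,0,0,0,-0.4,0,0,0,0,0,-0.2,0,0,0,0,0,0,0,0,0,0])

```text
time: 33.27
tool_pos: [451.2, -98.9, 75.5]
tool_rot: [[-0.997, 0.074, -0.001], [0.074, 0.997, -0.001], [0.001, -0.001, -1.0]]
wrist_force: [-5.3, -0.6, -0.1]
opening: 0.149
gripper_force: 42.4
```

>>> servo_tool(increments=[0,-0.1,0,0,0,0,0,-0.1,0,0,0,0,0,0,0,0,0,0,0,0,0,0,0,0,0,0,0,0,0,0,0,0,0,0,0,0,0,0,0,0,0,0,0,0,0,0,0,0])

```text
time: 33.93
tool_pos: [451.2, -99.1, 75.5]
tool_rot: [[-0.997, 0.072, -0.0], [0.072, 0.997, 0.002], [0.0, 0.002, -1.0]]
wrist_force: [-3.5, 6.4, 2.1]
opening: 0.149
gripper_force: 42.7
```

Run:
```python
from h import *
inc(T(-107,0,74),175.7)
```

```text
tool xyz cm [0.07 0.08 0.15] th 175.8 turn z 0.1
```

>>> servo_tool(increments=[0,-0.1,0,0,0,0,0,-0.1,0,0,0,0,0,0,0,0,0,0,0,0,0,0,0,0,0,0,0,0,0,0,0,0,0,0,0,0,0,0,0,0,0,0,0,0,0,0,0,0])

```text
time: 34.6
tool_pos: [451.2, -99.2, 75.5]
tool_rot: [[-0.997, 0.071, 0.0], [0.071, 0.997, 0.006], [-0.0, 0.006, -1.0]]
wrist_force: [-2.2, 16.9, 4.5]
opening: 0.153
gripper_force: 43.1
```

>>> servo_tool(increments=[0,0.2,0,0,0,0,0,0,0,0,0,0,0,0,0,0,0,0,0,0,0,0,0,0,0,0,0,0,0,0,0,0,0,0,0,0,0,0,0,0,0,0,0,0,0,0,0,0])

```text
time: 35.27
tool_pos: [451.2, -99.1, 75.5]
tool_rot: [[-0.997, 0.072, -0.0], [0.072, 0.997, 0.002], [0.0, 0.002, -1.0]]
wrist_force: [-3.4, 7.5, 2.8]
opening: 0.147
gripper_force: 42.8
```

>>> servo_tool(increments=[0,0,0,0,0,0,0,0,0,0,0,0,0,0,0,0,0,0,0,0,0,0,0,0,0,0,-1,0,0,0,0,0,-2,0,0,0,0,0,-2,0,0,0,0,0,-2,0,0,0], fingers=3)

```text
time: 35.93
tool_pos: [451.6, -100.2, 146.2]
tool_rot: [[-0.997, 0.073, 0.0], [0.073, 0.997, -0.0], [-0.0, -0.0, -1.0]]
wrist_force: [-0.4, -0.7, -0.4]
opening: 0.347
gripper_force: 0.0
```

Run:
```python
from h import *
inc(T(-107,114,120),175.7)
im,d,p=grab('top')
w=cloud(d,p)
print(proj([T(-107,114,88),T(-107,-100,66)],p))
cv2.imwrite('pics/t5.png',cv2.resize(im[215:285,285:405,::-1],None,fx=6.5,fy=6.5,interpolation=cv2.INTER_CUBIC))
```

```text
tool xyz cm [ 0.1  11.6   2.62] th 175.8 turn z 0.1
[[302.36963844 253.94504202]
 [374.51513549 261.26264226]]
```

View pics/t5.png

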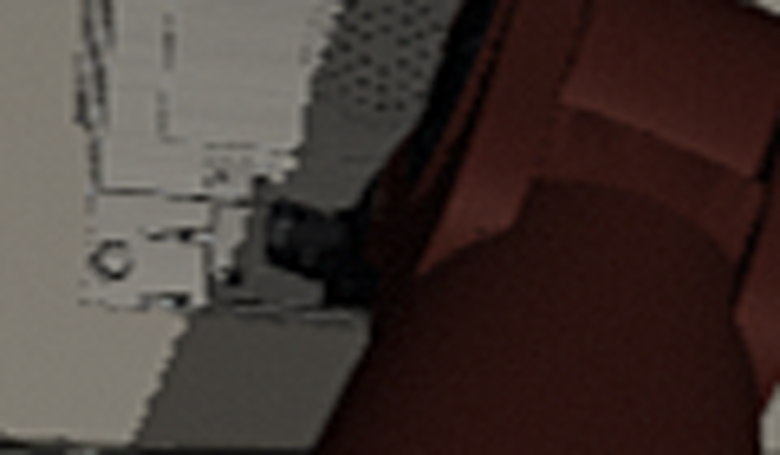

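The bar is at its stop. I'll turn the tool 90° and close it on the grip once, to get a precise reference across the bar for the pin.

>>> servo_tool(increments=[0,0,0,0,0,7,0,0,0,0,0,7,0,0,0,0,0,7,0,0,0,0,0,7,0,0,0,0,0,7,0,0,0,0,0,7,0,0,0,0,0,7,0,0,0,0,0,7], fingers=4.5)

```text
time: 36.65
tool_pos: [451.9, -100.3, 145.4]
tool_rot: [[-0.492, 0.871, 0.001], [0.871, 0.492, -0.001], [-0.001, 0.0, -1.0]]
wrist_force: [0.8, -0.7, 0.3]
opening: 0.527
gripper_force: 0.0
```

>>> servo_tool(increments=[0,0,0,0,0,7,0,0,0,0,0,7,0,0,0,0,0,7,0,0,0,0,0,7,0,0,0,0,0,6.1,0,0,0,0,0,0,0,0,0,0,0,0,0,0,0,0,0,0])

```text
time: 37.32
tool_pos: [451.6, -100.1, 145.3]
tool_rot: [[0.071, 0.997, 0.0], [0.997, -0.071, -0.0], [-0.0, 0.0, -1.0]]
wrist_force: [-0.2, -0.1, -0.4]
opening: 0.524
gripper_force: 0.0
```

Run:
```python
from h import *
inc(T(-107,0,78),85.7)
```

```text
tool xyz cm [ 0.19 -0.12  6.73] th 85.9 turn z 0.2
```

>>> servo_tool(increments=[0.2,-0.1,1.5,0,0,0.2,0,0,2,0,0,0,0,0,2,0,0,0,0,0,1.2,0,0,0,0,0,0,0,0,0,0,0,0,0,0,0,0,0,0,0,0,0,0,0,0,0,0,0])

```text
time: 37.98
tool_pos: [451.4, -98.2, 79.2]
tool_rot: [[0.077, 0.997, 0.002], [0.997, -0.077, -0.001], [-0.001, 0.002, -1.0]]
wrist_force: [0.1, 0.1, -0.2]
opening: 0.525
gripper_force: 0.0
```

>>> servo_tool(increments=[0,0,0,0,0,0,0,0,0,0,0,0,0,0,0,0,0,0,0,0,0,0,0,0,0,0,0,0,0,0,0,0,0,0,0,0,0,0,0,0,0,0,0,0,0,0,0,0], fingers=0, grip_force=25)

```text
time: 38.65
tool_pos: [450.6, -98.1, 79.1]
tool_rot: [[0.078, 0.997, 0.0], [0.997, -0.078, -0.001], [-0.001, 0.0, -1.0]]
wrist_force: [-2.7, 0.5, 8.0]
opening: 0.246
gripper_force: 27.5
```

Run:
```python
from h import *
s=telemetry.observe();print(s['tool_pos'],s['wrist_force'],s['opening'])
inc(T(-107,0,78),85.7)
```

```text
[450.63435065 -98.05960521  79.06244064] [-2.71552011  0.48552889  7.99515492] 0.24640358087426978
tool xyz cm [-0.01 -0.01  0.11] th 85.5 turn z -0.2
```

>>> servo_tool(increments=[0,0,0,0,0,0,0,0,0,0,0,0,0,0,0,0,0,0,0,0,0,0,0,0,0,0,-1,0,0,0,0,0,-2,0,0,0,0,0,-1.5,0,0,0,0,0,0,0,0,0], fingers=4)

```text
time: 39.32
tool_pos: [452.2, -98.5, 125.6]
tool_rot: [[0.078, 0.997, 0.004], [0.997, -0.078, -0.001], [-0.001, 0.004, -1.0]]
wrist_force: [1.1, -0.4, 0.1]
opening: 0.465
gripper_force: 0.0
```

>>> servo_tool(increments=[1.5,0,0,0,0,0,2,0,0,0,0,0,2.5,0,0,0,0,0,2.5,0,0,0,0,0,2,0,0,0,0,0,0.8,0,0,0,0,0,0,0,0,0,0,0,0,0,0,0,0,0])

```text
time: 39.98
tool_pos: [459.3, 14.6, 123.0]
tool_rot: [[0.077, 0.997, -0.0], [0.997, -0.077, -0.0], [-0.0, -0.0, -1.0]]
wrist_force: [-0.1, 0.1, -0.3]
opening: 0.468
gripper_force: 0.0
```

Run:
```python
from h import *
inc(T(-107,113.2,70),85.7)
```

```text
tool xyz cm [ 0.01 -0.03  5.3 ] th 85.6 turn z -0.1
```

>>> servo_tool(increments=[0,0,1,0,0,0,0,0,1.5,0,0,0,0,0,1.5,0,0,0,0,0,1,0,0,0,0,0,0.3,0,0,0,0,0,0,0,0,0,0,0,0,0,0,0,0,0,0,0,0,0])

```text
time: 40.65
tool_pos: [460.0, 14.3, 70.9]
tool_rot: [[0.079, 0.997, 0.001], [0.997, -0.079, -0.0], [-0.0, 0.001, -1.0]]
wrist_force: [0.0, 0.5, 0.8]
opening: 0.467
gripper_force: 0.0
```

>>> servo_tool(increments=[0,0,0,0,0,0,0,0,0,0,0,0,0,0,0,0,0,0,0,0,0,0,0,0,0,0,0,0,0,0,0,0,0,0,0,0,0,0,0,0,0,0,0,0,0,0,0,0], fingers=0, grip_force=25)

```text
time: 41.32
tool_pos: [459.8, 14.7, 70.7]
tool_rot: [[0.078, 0.997, 0.001], [0.997, -0.078, -0.0], [-0.0, 0.001, -1.0]]
wrist_force: [-0.9, -1.4, 6.3]
opening: 0.145
gripper_force: 24.4
```

Run:
```python
from h import *
s=telemetry.observe();print(s['tool_pos'],s['wrist_force'],s['opening'])
inc(T(-107,113.2,70),85.7)
```

```text
[459.75401857  14.68967641  70.74210056] [-0.85240141 -1.43220825  6.27886831] 0.1451187198877198
tool xyz cm [-0.   -0.07  0.07] th 85.5 turn z -0.2
```

>>> servo_tool(increments=[0,0,0,0,0,0,0,0,0,0,0,0,0,0,0,0,0,0,0,0,0,0,0,0,0,0,-1,0,0,0,0,0,-2,0,0,0,0,0,0,0,0,-7,0,0,0,0,0,-7], fingers=4)

```text
time: 41.98
tool_pos: [460.2, 14.7, 101.2]
tool_rot: [[-0.171, 0.985, 0.002], [0.985, 0.171, -0.0], [-0.001, 0.002, -1.0]]
wrist_force: [0.5, 0.0, 0.0]
opening: 0.47
gripper_force: 0.0
```

>>> servo_tool(increments=[0,0,0,0,0,-7,0,0,0,0,0,-7,0,0,0,0,0,-7,0,0,0,0,0,-7,0,0,0,0,0,-7,0,0,0,0,0,-7,0,0,0,0,0,-7,0,0,0,0,0,-7])

```text
time: 42.65
tool_pos: [459.4, 14.8, 100.2]
tool_rot: [[-0.913, 0.409, -0.0], [0.409, 0.913, 0.0], [0.0, -0.0, -1.0]]
wrist_force: [-0.0, -0.0, -0.3]
opening: 0.47
gripper_force: 0.0
```

>>> servo_tool(increments=[0,0,0,0,0,-7,0,0,0,0,0,-7,0,0,0,0,0,-6.2,0,0,0,0,0,0,0,0,0,0,0,0,0,0,0,0,0,0,0,0,0,0,0,0,0,0,0,0,0,0])

```text
time: 43.32
tool_pos: [459.5, 14.8, 100.3]
tool_rot: [[-0.997, 0.076, -0.0], [0.076, 0.997, 0.0], [0.0, 0.0, -1.0]]
wrist_force: [0.3, -0.0, 0.0]
opening: 0.468
gripper_force: 0.0
```

Run:
```python
from h import *
inc([459.75,14.5,70],175.7)
```

```text
tool xyz cm [-0.03 -0.02  3.03] th 175.6 turn z -0.1
```

>>> servo_tool(increments=[0,0,1,0,0,-0.1,0,0,1.2,0,0,0,0,0,0.8,0,0,0,0,0,0,0,0,0,0,0,0,0,0,0,0,0,0,0,0,0,0,0,0,0,0,0,0,0,0,0,0,0])

```text
time: 43.98
tool_pos: [459.8, 14.7, 70.8]
tool_rot: [[-0.997, 0.073, 0.001], [0.073, 0.997, -0.0], [-0.001, -0.0, -1.0]]
wrist_force: [0.2, -0.0, -0.5]
opening: 0.468
gripper_force: 0.0
```

>>> servo_tool(increments=[0,0,0,0,0,0,0,0,0,0,0,0,0,0,0,0,0,0,0,0,0,0,0,0,0,0,0,0,0,0,0,0,0,0,0,0,0,0,0,0,0,0,0,0,0,0,0,0], fingers=0, grip_force=50)

```text
time: 44.65
tool_pos: [459.7, 14.8, 70.5]
tool_rot: [[-0.997, 0.073, 0.0], [0.073, 0.997, -0.0], [-0.0, 0.0, -1.0]]
wrist_force: [-1.2, 0.1, 5.0]
opening: 0.141
gripper_force: 48.8
```

Run:
```python
from h import *
s=telemetry.observe();print(s['tool_pos'],s['wrist_force'],s['opening'])
inc(T(-106.5,113.2,70),175.7)
```

```text
[459.65693161  14.75536518  70.52069275] [-1.20208008  0.09508264  5.04378788] 0.1408202679809811
tool xyz cm [ 0.01 -0.01  0.05] th 175.8 turn z 0.1
```

>>> servo_tool(increments=[0,0,-0.5,0,0,0,0,0,-1,0,0,0,0,0,-1.5,0,0,0,0,0,-1.5,0,0,0,0,0,-2,0,0,0,0,0,-2,0,0,0,0,0,-1,0,0,0,0,0,0,0,0,0])

```text
time: 45.32
tool_pos: [460.7, 14.6, 167.4]
tool_rot: [[-0.997, 0.073, 0.003], [0.073, 0.997, -0.001], [-0.003, -0.0, -1.0]]
wrist_force: [0.1, -0.3, -0.7]
opening: 0.135
gripper_force: 48.8
```

>>> servo_tool(increments=[0,-2,0,0,0,0,0,-3,0,0,0,0,0,-3,0,0,0,0,0,-3,0,0,0,0,0,-3,0,0,0,0,0,-3,0,0,0,0,0,-2.5,0,0,0,0,0,-1.8,0,0,0,0])

```text
time: 45.98
tool_pos: [443.1, -199.6, 164.4]
tool_rot: [[-0.997, 0.074, -0.001], [0.074, 0.997, 0.0], [0.001, 0.0, -1.0]]
wrist_force: [0.2, 0.2, -0.9]
opening: 0.142
gripper_force: 48.9
```

>>> servo_tool(increments=[0,0,0,0,0,0,0,0,0,0,0,0,0,0,0,0,0,0,0,0,0,0,0,0,0,0,0,0,0,0,0,0,0,0,0,0,0,0,0,0,0,0,0,0,0,0,0,0])

```text
time: 46.65
tool_pos: [444.0, -197.4, 165.3]
tool_rot: [[-0.997, 0.072, 0.0], [0.072, 0.997, -0.0], [-0.0, -0.0, -1.0]]
wrist_force: [0.3, -0.3, -0.7]
opening: 0.136
gripper_force: 48.9
```

Run:
```python
from h import *
s=telemetry.observe();print(s['tool_pos'],s['wrist_force'],s['opening'])
inc(T(-107.1,-100.8,112),175.7)
im,d,p=grab('side')
print(proj([T(-107,-100,66)],p))
a=cv2.resize(im[100:230,270:370,::-1],None,fx=4.5,fy=4.5,interpolation=cv2.INTER_CUBIC)
cv2.imwrite('pics/s6.png',a)
```

```text
[ 444.00089272 -197.35557232  165.34934164] [ 0.27061058 -0.27867516 -0.66712665] 0.1362307027801775
tool xyz cm [ 0.1  -0.14  5.33] th 175.8 turn z 0.1
[[318.22077136 150.4475581 ]]
```

View pics/s6.png

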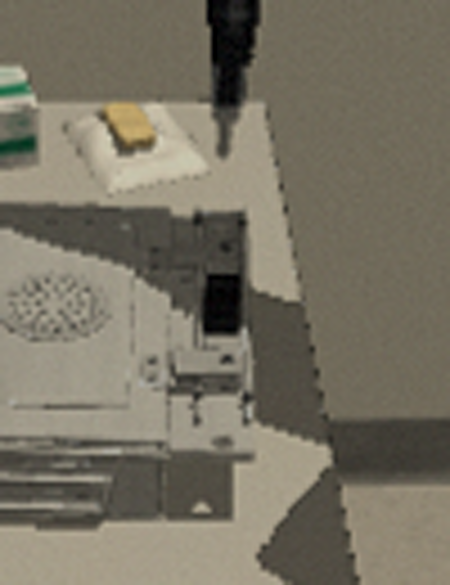

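Run:
```python
from h import *
p=camera_params('side')
for y in(0,-60,-65,-80,-100,-125): print(y,((proj([T(-107,y,66)],p)[0]-[270,100]+.5)*4.5).round(0), ((proj([T(-107,y,96)],p)[0]-[270,100]+.5)*4.5).round(0))
print('tip',((proj([[444,-197.4,165.3-42.5]],p)[0]-[270,100]+.5)*4.5).round(0))
im,_=grab_frame('side');g=im.mean(-1)
print(g[144:162,312:328].astype(int))
```

```text
0 [221. 317.] [223. 279.]
-60 [220. 263.] [222. 225.]
-65 [220. 259.] [222. 221.]
-80 [220. 246.] [222. 208.]
-100 [219. 229.] [222. 191.]
-125 [219. 209.] [221. 171.]
tip [222. 157.]
[[152 153 152 149 152 151 154 152 156 154 148 153 149 153 153 152]
 [152 146 149 156 152 154 153 153 153 152 154 153 149 152 150 149]
 [146 115 124 147 143 142 144 141 144 140 139 134 127 153 151 154]
 [138  76  67 101  96  84  87  87  86  77  70  59 100 156 152 152]
 [ 94  40  40  61  64  59  62  66  64  58  58  52  85 149 152 155]
 [ 66  29  37  56  66  70  71  70  68  67  60  20  54 134 154 151]
 [ 74  61  71  59  66  72  72  75  65  68  59  47  74 140 154 152]
 [ 69  63  80  60  65  64  68  70  60  61  61  50  87 142 153 152]
 [ 71  61  75  58  68  67  67  67  61  65  60  56  88 138 157 153]
 [ 69  61  67  64  65  66  64  54  51  54  52  53  91 123 158 150]
 [ 67  66  65  65  66  64  62  36  35  52  63  58  91 121 155 152]
 [ 63  63  68  67  67  67  63  40  30  49  60  54  88 124 155 153]
 [ 68  67  69  68  64  65  66  63  56  66  61  46  75 124 154 151]
 [ 73  74  75  71  64  66  64  67  64  65  59  49  76 124 155 151]
 [ 63  61  68  63  72  66  65  69  67  65  67  57  78 123 155 148]
 [ 55  51  72  57  78  69  74  73  67  63  62  53  81 124 157 152]
 [ 68  61  80  54  61  61  62  64  62  64  54  40  82 124 156 153]
 [ 64  70  83  61   9   6   7   5   1   3   6  31  79 121 159 154]]
```

The pin is held and its tip is where I expected. I'll go down to just above the bar.

>>> servo_tool(increments=[0.1,-0.1,1,0,0,0,0,0,1.5,0,0,0,0,0,1.5,0,0,0,0,0,1,0,0,0,0,0,0,0,0,0,0,0,0,0,0,0,0,0,0,0,0,0,0,0,0,0,0,0])

```text
time: 47.42
tool_pos: [443.4, -198.9, 116.1]
tool_rot: [[-0.997, 0.073, 0.001], [0.073, 0.997, -0.001], [-0.001, -0.001, -1.0]]
wrist_force: [-0.4, 0.0, -0.5]
opening: 0.137
gripper_force: 48.9
```

Run:
```python
from h import *
inc(T(-107.1,-100.8,112),175.7)
```

```text
tool xyz cm [0.05 0.02 0.41] th 175.8 turn z 0.1
```

>>> servo_tool(increments=[0.05,0,0.3,0,0,0,0,0,0.2,0,0,0,0,0,0.2,0,0,0,0,0,0.2,0,0,0,0,0,0.2,0,0,0,0,0,0.1,0,0,0,0,0,0,0,0,0,0,0,0,0,0,0])

```text
time: 48.08
tool_pos: [442.3, -198.6, 103.2]
tool_rot: [[-0.997, 0.073, -0.0], [0.073, 0.997, 0.0], [0.0, 0.0, -1.0]]
wrist_force: [0.2, -0.0, -0.1]
opening: 0.137
gripper_force: 48.9
```

>>> servo_tool(increments=[0,0,0.2,0,0,0,0,0,0.2,0,0,0,0,0,0.2,0,0,0,0,0,0.2,0,0,0,0,0,0.2,0,0,0,0,0,0.1,0,0,0,0,0,0,0,0,0,0,0,0,0,0,0])

```text
time: 48.75
tool_pos: [442.3, -198.5, 92.2]
tool_rot: [[-0.997, 0.073, -0.0], [0.073, 0.997, 0.0], [0.0, 0.0, -1.0]]
wrist_force: [1.0, -0.4, -1.0]
opening: 0.135
gripper_force: 48.9
```

>>> servo_tool(increments=[0,0,0.2,0,0,0,0,0,0.3,0,0,0,0,0,0.3,0,0,0,0,0,0.2,0,0,0,0,0,0.2,0,0,0,0,0,0.1,0,0,0,0,0,0,0,0,0,0,0,0,0,0,0])

```text
time: 49.42
tool_pos: [442.3, -198.5, 79.3]
tool_rot: [[-0.997, 0.073, -0.0], [0.073, 0.997, 0.0], [0.0, 0.0, -1.0]]
wrist_force: [-0.0, -0.1, -0.5]
opening: 0.137
gripper_force: 48.9
```

>>> servo_tool(increments=[0,0,0.1,0,0,0,0,0,0,0,0,0,0,0,0,0,0,0,0,0,0,0,0,0,0,0,0,0,0,0,0,0,0,0,0,0,0,0,0,0,0,0,0,0,0,0,0,0])

```text
time: 50.08
tool_pos: [442.5, -198.7, 78.5]
tool_rot: [[-0.997, 0.073, 0.0], [0.073, 0.997, -0.0], [-0.0, -0.0, -1.0]]
wrist_force: [0.4, 0.3, 3.6]
opening: 0.136
gripper_force: 49.2
```

>>> servo_tool(increments=[0,0,0,0,0,0,0,0,0,0,0,0,0,0,0,0,0,0,0,0,0,0,0,0,0,0,0,0,0,0,0,0,0,0,0,0,0,0,-1,0,0,0,0,0,-1,0,0,0], fingers=3.5)

```text
time: 50.75
tool_pos: [441.9, -198.2, 98.1]
tool_rot: [[-0.997, 0.073, -0.001], [0.073, 0.997, 0.001], [0.001, 0.001, -1.0]]
wrist_force: [0.5, -0.4, -0.1]
opening: 0.407
gripper_force: 0.0
```

>>> servo_tool(increments=[0,0,-2,0,0,0,0,0,-3,0,0,0,0,0,-3,0,0,0,0,0,-2,0,0,0,0,3,0,0,0,0,0,3.5,0,0,0,0,0,3.5,0,0,0,0,0,3.5,0,0,0,0])

```text
time: 51.42
tool_pos: [452.0, -62.7, 198.5]
tool_rot: [[-0.997, 0.074, 0.0], [0.074, 0.997, -0.0], [-0.0, -0.0, -1.0]]
wrist_force: [1.5, -0.6, 0.8]
opening: 0.412
gripper_force: 0.0
```

>>> servo_tool(increments=[0,3.5,0,0,0,0,0,3.5,0,0,0,0,0,3.5,0,0,0,0,0,3.5,0,0,0,0,0,3.5,0,0,0,0,0,3.5,0,0,0,0,0,3.5,0,0,0,0,0,2.5,0,0,0,0])

```text
time: 52.08
tool_pos: [471.7, 208.1, 198.3]
tool_rot: [[-0.997, 0.072, 0.0], [0.072, 0.997, 0.001], [-0.0, 0.001, -1.0]]
wrist_force: [0.7, 0.1, 0.4]
opening: 0.409
gripper_force: 0.0
```

Run:
```python
from h import *
im,d,p=grab('top');w=cloud(d,p).reshape(-1,3)
b,d2,p2=grab('side');w2=cloud(d2,p2).reshape(-1,3)
a=cv2.resize(im[175:285,285:405,::-1],None,fx=3.3,fy=3.3,interpolation=cv2.INTER_CUBIC)
c2=cv2.resize(b[120:230,260:370,::-1],None,fx=3.3,fy=3.3,interpolation=cv2.INTER_CUBIC)
o=np.zeros((363,396+363,3),np.uint8);o[:,:396]=a;o[:,396:]=c2;cv2.imwrite('pics/f.png',cv2.convertScaleAbs(o,alpha=1.4))
for W in(w,w2):
    c,s=np.cos(q[2]),np.sin(q[2]);x=c*(W[:,0]-q[0])+s*(W[:,1]-q[1]);y=-s*(W[:,0]-q[0])+c*(W[:,1]-q[1])
    m=(np.hypot(x+107,y+100)<11)&(W[:,2]>80);print('pin',m.sum(),W[m,2].max() if m.any() else 0)
    for xx in(-66,0,66):
        m=(abs(y)<110)&(abs(x-xx)<4);print(np.median(W[m,2]).round(1))
```

```text
pin 23 103.42983553480151
65.4
69.2
788.7
pin 0 0
65.9
69.1
65.4
```

View pics/f.png

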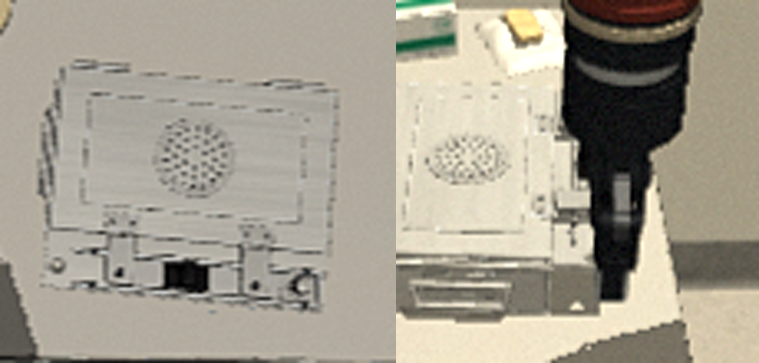

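The lid is shut, both claws sit over the lugs (119,250) and (256,265), and the pin stands in the lock hole (300,283). The parking hole at (55,265) is empty. I'm handing the job in.

```bash
python3 -c "
from workcell import order
print(order.finish_job())"
```

```text
the job is handed in; nothing more can be done
None
```

The job is done and handed in at about 52 s: three elevators and the one vial present are in the container, the lid is shut, the lock bar is at its right stop with both claws over the lugs, and the pin is seated in the lock hole.

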